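# Advance the measuring slide by one turn of its hand wheel

### The arm

A 6-joint arm with a two-finger parallel gripper is mounted at the origin on the work surface. World frame = base frame: x ahead of the robot, y to its left, z up, the work surface at z = 0. Lengths are in m, angles in degrees, forces in N, time in s.
With the tool pointing down it reaches from about 0.225 to 0.725 m from the base axis. Payload 3.1 kg.
Tool frame: the origin (TCP) lies midway between the tips of the shut fingers; the grasp point (between the pads) lies 19 mm behind it (r.pinch_z is the distance from the TCP to the grasp point, in m); z points along the fingers, y is the direction in which the jaws open and shut (so a half turn about z gives the same grasp; the last joint's range is limited). The gripper opens to 85 mm and grips with 20 to 120 N. Pads are 22 mm wide; open, the fingers measure 114 mm over their backs; the gripper's body (76 mm by 85 mm) begins 54 mm behind the grasp point. The pads swing forward as they close: fully open they stand 13 mm farther back than shut.
Start: joints at [65.329, 2.75, 5.684, 92.934, 0, 82.678], TCP at [0.157, 0.501, 0.231] pointing down, gripper open.
Joint ranges: [-166.93, 166.93], [-56.73, 111.36], [-69.38, 81.34], [-121.58, 131.49], [-85.45, 84.26], [-180, 180]. Speed limits (degrees/s): [159.86, 159.86, 180, 180, 180, 180].

### API

Orientations are given as [roll, pitch, yaw] about the fixed x, y, z axes, in that order (R = Rz(yaw) Ry(pitch) Rx(roll)).
In Python, from cell import r gives the robot as it stands.
- The arm moves only by the shell command python3 -m handwheel 'ROWS'. ROWS is JSON, a list of rows, each an object with "delta_pos": the shift along the tool's x, y, z in cm, a list of three; "rotation": the turn, a rotation vector about the tool's x, y, z in rad, a list of three; "jaw": the finger opening in cm, from 0 to 8.54. A call has 1 to 5 rows; each row shifts and turns the pose as measured when the row begins, along the tool's axes as they then stand; what a row does not reach is not made up. A row lasts 1/10 s, in which the tool goes at most 50 mm and 8.59 degrees, less where a joint would pass 70% of its speed; a pose out of reach is approached as far as the arm can. A call with a gripper value outside its range is refused whole. The fingers move at their own pace and stop on an object; the grip force is fixed at half the most. Time passes only in rows, so rows that do not move let the fingers close. It gives the time, the measured TCP pose, the force and the opening at its end, in the units of the state.
- r.observe(): the state, without advancing time (a new reading comes with each control period).
- r.snapshot(name): name is "scene" or "top"; returns a dict with "frame" (384x512x3 uint8, red, green, blue), "camera_matrix" (3x3 intrinsics, pixels), "rvec" (rotation vector, rad) and "tvec" (3), from world to camera coordinates, as OpenCV has them. Camera axes: x right, y down, z forward; pixel columns grow to the right and rows downward; lengths in m; the calibration is good to about 2 mm. A picture is of the moment at which its call begins. There is no depth.
- r.sign_off(): hands the job in, once; it reports no verdict.
Trained networks look in a picture, given as the dict that the camera call returned (one of the last four; its "shot" number tells which), for a name from the list of things; names that differ only in an ending like _2 or _b are one class to them, and where a whole thing is asked for, a point or a joint stands for the part that bears it (a point fixed in the world has none). Each returns a list of dicts, best first, with "confidence" (0 to 1); they miss things now and then, are a little off and sometimes report something else, mostly with a low value. They report only what shows in the picture. A call takes as long as a camera call.
- r.boxes_of(picture, query): "box" ([left, top, width, height] in pixels, round what is visible of it).
- r.masks_of(picture, query): "region" (384x512 bool, what is visible of it) and "box" ([left, top, width, height] in pixels, round what is visible of it).
- r.landmark_of(picture, query): "position" ([row, column] in pixels: a listed point, or the origin of a listed thing).
The state is a dict: "clock": time; "q": joint angles; "qvel": joint speeds; "joint_torque": joint torques, N m; "tool_pos": TCP position; "orientation": TCP orientation; "wrist_force": force on the tool from outside, world axes, zero at the start; "ft_torque": the same for the moment, N m; "opening": finger opening in m.
Only numpy, scipy, OpenCV 4.12 (cv2) and the standard library are available. Lean on these libraries where they do the work, as an engineer would, in place of code of your own. Each camera call takes 0.05 s, during which the arm holds its last target. There are 200 camera calls.

### The job

Advance the measuring slide by one step: with the fingers, push the hand wheel round clockwise (seen from above) by its upright handle through exactly one full turn, until the handle stands over the zero pointer again, then leave it at rest. Only push the handle gently, do not grip it; do not turn the wheel backwards from its start or run it well past the pointer, and leave the carriage and the loose gauges alone.

Things in the scene. Friction and masses are not known exactly. Their poses are not given: they have to be found in the camera images.
- wheel (a joint): turn of the hand wheel about its vertical axis, in rad: 0 at the start of every run, when the handle stands over the zero pointer; grows as the wheel turns clockwise seen from above; one full turn reads 6.283. End stops lie far outside (-1.5 and 9.0). It turns stiffly (about 2 N at the handle), stays where it is left, and drives the carriage 50 mm to the turn.
- wheel_center (a point): hub top on the hand wheel's vertical axis, 113 mm above the table; the place differs from run to run. Flat three-spoked wheel, 164 mm across its round aluminium rim (16 mm thick, top 113 mm above the table). Apart from the handle, nothing of it is higher than 117 mm. No other thing taller than the wheel stands within 150 mm of this axis.
- handle_mid (a point): centre of the handle, half-way up: an upright black grip, 25 mm across and 56 mm high, standing on the wheel's rim with its axis 70 mm from the wheel's axis; it spans 116 to 172 mm above the table and spins freely on its own pin. It is round, so it can be pushed from any side.
- pointer_tip (a point): outer end of the zero pointer, a flat white-painted tab 12 mm wide that sticks out under the wheel's rim to 114 mm from the wheel's axis, top 91 mm above the table. It is fixed; its direction from the wheel's axis differs from run to run, and the handle starts in that direction.
- handle: the handle itself, origin at the centre of its foot, 116 mm above the table; its own x and y axes spin with it and mean nothing
- carriage: steel carriage 120 x 80 mm on the slide to the left of the wheel, carrying two short steel pins under a dial gauge on a column (top 265 mm above the table), 215 mm from the wheel's axis; origin at the centre of its underside. It is driven by the wheel and is not to be touched.
- ring_gauge: loose steel ring, 68 mm across, 22 mm high, origin at the centre of its underside, at least 160 mm from the wheel's axis; leave alone
- setting_plug: loose steel plug, upright, 44 mm foot, 24 mm stem, 50 mm high, origin at the centre of its underside, at least 160 mm from the wheel's axis; leave alone
- gauge_block: loose steel block 35 x 60 x 20 mm, origin at the centre of its underside, at least 160 mm from the wheel's axis; leave alone

How it is judged (in metres and radians):
On the way, in this order (a step that is already met when the one before it is completed fails the run):
1. the wheel is past a quarter turn clockwise, pushed by the handle with the fingers (value of joint wheel above 1.57 rad and contact force between the fingers and handle above 0.3 N), for 0.05 s.
2. the wheel is past three quarters of a turn, pushed by the handle with the fingers (value of joint wheel above 4.71 rad and contact force between the fingers and handle above 0.3 N), for 0.05 s.
At the end, for the whole second after the job is handed in: the wheel has been turned one full turn clockwise (6.283 rad, within 0.15 rad either way) and is at rest; the loose gauges are within 15 mm of where they stood (value of joint wheel between 6.133 and 6.433 rad and velocity of joint wheel between -0.03 and 0.03 rad/s and distance of each of ring_gauge, setting_plug, gauge_block from where it was at the start of the episode below 0.015 m); the robot touches nothing.
It fails at once if the wheel is turned backwards more than 0.2 rad from its start (value of joint wheel below -0.2 rad).
It fails at once if the wheel overshoots the full turn by more than 0.5 rad (value of joint wheel above 6.783 rad).
It fails at once if the handle is gripped or shoved hard (over 25 N from the fingers) (contact force between the fingers and handle above 25 N).
It fails at once if the carriage is touched (contact force between anything else and carriage above 1 N).
It fails at once if a loose gauge is moved or lifted more than 15 mm (distance of any of ring_gauge, setting_plug, gauge_block from where it was at the start of the episode above 0.015 m).
It also fails if it takes over 64 s, if anything falls off the work surface, if the arm or the gripper's body presses on something with over 40 N, if the wrist force passes 120 N, or if a joint passes its speed limit or range.

## Working session

There is one attempt and no reset: what is moved stays moved. The work goes in short steps, Python scripts to look and compute and a shell command to move; the robot and the scene stay as the last step left them, time stands still between calls to the robot, and variables do not carry over. Pictures are saved under pics/ and viewed, about 8 in all and at most 12, crops included, and the job is handed in when it is done.

```bash
mkdir -p pics; cat > h.py <<'E'
import numpy as np, cv2
from cell import r
def ray(s,rc):
    K=np.array(s["camera_matrix"]);R=cv2.Rodrigues(np.array(s["rvec"],float))[0];t=np.array(s["tvec"],float).ravel()
    d=R.T@np.linalg.inv(K)@np.array([rc[1],rc[0],1.]);return -R.T@t,d
def atz(s,rc,z):
    c,d=ray(s,rc);return c+d*(z-c[2])/d[2]
def save(s,n): cv2.imwrite("pics/"+n,cv2.cvtColor(s["frame"],cv2.COLOR_RGB2BGR))
Z={"wheel_center":.113,"handle_mid":.144,"pointer_tip":.091,"carriage":None,"ring_gauge":0,"setting_plug":0,"gauge_block":0}
E
python3 - <<'E'
from h import *
for n in("top","scene"):
    s=r.snapshot(n);save(s,n+"0.png");print(n,ray(s,[192,256])[0])
    for q,z in Z.items():
        for l in r.landmark_of(s,q)[:2]: print(q,np.round(l["position"],1),round(l["confidence"],2),np.round(atz(s,l["position"],z if z is not None else .05),3))
im=np.hstack([cv2.imread("pics/top0.png")[:, :],cv2.imread("pics/scene0.png")]);cv2.imwrite("pics/both0.png",cv2.resize(im,(800,300)))
print(r.observe())
E
```

```text
top [ 0.42705071 -0.01194399  1.05368603]
wheel_center [191.5 222.1] 0.64 [0.582 0.029 0.113]
handle_mid [182.  183.8] 0.54 [0.596 0.099 0.144]
pointer_tip [184.9 165.3] 0.93 [0.6   0.142 0.091]
carriage [220.7 117.2] 0.79 [0.534 0.244 0.05 ]
ring_gauge [229.8 320.4] 0.55 [ 0.516 -0.176  0.   ]
setting_plug [186.5 317.1] 0.89 [ 0.61  -0.172  0.   ]
setting_plug [183.8 180.6] 0.55 [0.619 0.123 0.   ]
gauge_block [135.1 304.9] 0.57 [ 0.725 -0.149  0.   ]
scene [1.18592598 0.17810601 0.5906171 ]
wheel_center [212.9 275.6] 0.9 [0.591 0.037 0.113]
handle_mid [207.6 310.6] 0.57 [0.594 0.109 0.144]
pointer_tip [233.4 325.1] 0.62 [0.602 0.145 0.091]
carriage [231.4 371.5] 0.7 [0.52 0.24 0.05]
carriage [219.3 309.2] 0.36 [0.515 0.1   0.05 ]
ring_gauge [216.7 204.1] 0.79 [ 0.516 -0.17   0.   ]
setting_plug [240.7 183.7] 0.68 [ 0.613 -0.18   0.   ]
gauge_block [276.4 178.9] 0.84 [ 0.719 -0.141  0.   ]
gauge_block [241.9 185. ] 0.47 [ 0.616 -0.175  0.   ]
{'clock': 0.8, 'q': array([ 6.53293540e+01,  2.74727899e+00,  5.68740715e+00,  9.29347251e+01,
       -1.66412760e-03,  8.26781752e+01]), 'qvel': array([-0.00205311,  0.02427151,  0.0458028 , -0.03412918, -0.07090725,
        0.05153759]), 'joint_torque': array([-3.20499175e-04, -3.38583970e+01,  3.20128727e+01,  7.08391744e-04,
       -1.00885870e-04, -5.82194261e-06]), 'tool_pos': array([0.15656812, 0.50111877, 0.23137021]), 'orientation': array([1.79994853e+02, 2.33914320e-03, 1.62651179e+02]), 'wrist_force': array([ 0.30387862, -0.6834349 ,  0.00069   ]), 'ft_torque': array([-0.06141138, -0.00877917, -0.04491061]), 'opening': 0.08548473615429025}
```

View pics/both0.png

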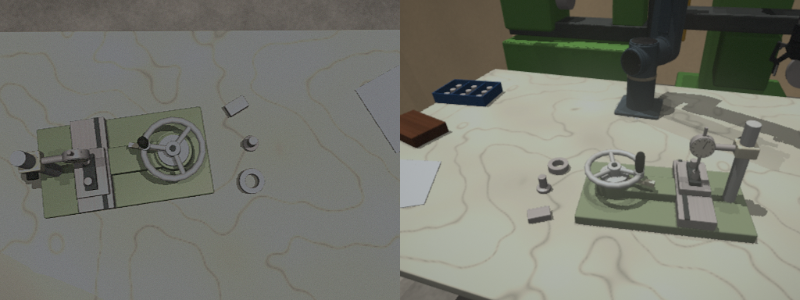

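The top view shows the wheel hub near pixel (221,191), the handle up-left of it near (184,182), and the white pointer beyond that. The carriage and gauge are on the left, the loose gauges on the right. Distances agree: pointer to hub is 114 mm and handle to hub is about 71 mm, at 81°. I'll shut the fingers, set yaw to 180 and lift.

```bash
python3 -m handwheel '[{"delta_pos":[0,0,-2],"rotation":[0,0,-0.1],"jaw":0},{"delta_pos":[0,0,-2],"rotation":[0,0,-0.1],"jaw":0},{"delta_pos":[0,0,-2],"rotation":[0,0,-0.1],"jaw":0},{"delta_pos":[0,0,0],"rotation":[0,0,0],"jaw":0}]'
python3 - <<'E'
from h import *
s=r.snapshot("top")
m=r.masks_of(s,"wheel");print([(x["confidence"],x["box"]) for x in m])
c=max(cv2.findContours(m[0]["region"].astype(np.uint8),0,1)[0],key=cv2.contourArea)
h=cv2.convexHull(c);print(cv2.minEnclosingCircle(h),cv2.fitEllipse(h))
(x,y),_,_=cv2.fitEllipse(h);print(atz(s,[y,x],.108))
m=r.masks_of(s,"handle");print([(x["confidence"],x["box"]) for x in m])
E
```

```text
clock: 1.2
tool_pos: [0.1562, 0.5003, 0.2917]
orientation: [-179.8, -0.1, -179.5]
wrist_force: [0.4, 0.6, 0.1]
opening: 0.0281
[(0.96, [172.1, 147.0, 91.8, 86.7])]
((218.27420043945312, 189.09140014648438), 44.43536376953125) ((219.3093719482422, 190.29905700683594), (81.84201049804688, 87.28517150878906), 97.07481384277344)
[0.58548063 0.0343811  0.108     ]
[(0.57, [175.0, 171.6, 12.7, 15.9])]
```

```bash
python3 -m handwheel '[{"delta_pos":[-2.5,-3.8,0],"rotation":[0,0,0],"jaw":0},{"delta_pos":[-2.5,-3.8,0],"rotation":[0,0,0],"jaw":0},{"delta_pos":[-2.5,-3.8,0],"rotation":[0,0,0],"jaw":0},{"delta_pos":[-2.5,-3.8,0],"rotation":[0,0,0],"jaw":0},{"delta_pos":[-2.5,-3.8,0],"rotation":[0,0,0],"jaw":0}]'
python3 -m handwheel '[{"delta_pos":[-2.5,-3.8,0],"rotation":[0,0,0],"jaw":0},{"delta_pos":[-2.5,-3.8,0],"rotation":[0,0,0],"jaw":0},{"delta_pos":[-2.5,-3.8,0],"rotation":[0,0,0],"jaw":0},{"delta_pos":[-2.5,-3.8,0],"rotation":[0,0,0],"jaw":0},{"delta_pos":[-2.5,-3.8,0],"rotation":[0,0,0],"jaw":0}]'
```

```text
clock: 1.85
tool_pos: [0.2807, 0.3061, 0.2784]
orientation: [-178.9, -0.8, -179.4]
wrist_force: [0.9, 0.8, 0.2]
opening: 0.0002
clock: 2.35
tool_pos: [0.4077, 0.108, 0.2719]
orientation: [-178.8, -1.3, -179.7]
wrist_force: [0.3, 1.7, -0.1]
opening: -0.0001
```

```bash
cat > st.py <<'E'
from h import *
from scipy.spatial.transform import Rotation as Ro
import sys
C=np.array([.585,.031])
def state():
    o=r.observe();p=o["tool_pos"];R=Ro.from_euler("xyz",o["orientation"],degrees=True)
    e=(R.inv()*Ro.from_euler("xyz",[180,0,180],degrees=True)).as_rotvec()
    d=p[:2]-C;return o,p,R,e,d
if __name__=="__main__":
    o,p,R,e,d=state()
    print("t %.2f"%o["clock"],"p",np.round(p,4),"rotfix",np.round(e,3),"F",np.round(o["wrist_force"],1),"ang %.1f rad %.4f"%(np.degrees(np.arctan2(d[1],d[0])),np.hypot(*d)))
E
python3 -m handwheel '[{"delta_pos":[-3.7,-0.3,1.2],"rotation":[0,0,0],"jaw":0},{"delta_pos":[-3.7,-0.3,1.2],"rotation":[0,0,0],"jaw":0},{"delta_pos":[-3.7,-0.3,1.2],"rotation":[0,0,0],"jaw":0},{"delta_pos":[-3.5,-0.3,1.2],"rotation":[0,0,0],"jaw":0},{"delta_pos":[0,0,0],"rotation":[0,0,0],"jaw":0}]'
python3 st.py
```

```text
clock: 2.85
tool_pos: [0.5566, 0.0856, 0.2092]
orientation: [-178.6, -1.9, 179.1]
wrist_force: [0.6, -0.0, -0.7]
opening: -0.0
t 2.85 p [0.5566 0.0856 0.2092] rotfix [-0.024 -0.034 -0.016] F [ 0.6 -0.  -0.7] ang 117.4 rad 0.0616
```

```bash
python3 -m handwheel '[{"delta_pos":[0,0.3,2.5],"rotation":[-0.024,-0.034,-0.016],"jaw":0},{"delta_pos":[0,0.3,2.5],"rotation":[0,0,0],"jaw":0},{"delta_pos":[0,0.2,2],"rotation":[0,0,0],"jaw":0},{"delta_pos":[0,0,0.6],"rotation":[0,0,0],"jaw":0},{"delta_pos":[0,0,0],"rotation":[0,0,0],"jaw":0}]'
python3 st.py
python3 - <<'E'
from h import *
a=r.snapshot("top");b=r.snapshot("scene")
f=lambda s,y,x:cv2.resize(s["frame"][y:y+150,x:x+150,::-1],(400,400),interpolation=cv2.INTER_CUBIC)
cv2.imwrite("pics/c1.png",np.hstack([f(a,115,130),f(b,140,220)]))
E
```

```text
clock: 3.35
tool_pos: [0.5499, 0.0931, 0.1237]
orientation: [180.0, -0.7, 179.7]
wrist_force: [0.1, -0.5, 0.6]
opening: -0.0
t 3.35 p [0.5499 0.0931 0.1237] rotfix [ 0.001 -0.012 -0.005] F [ 0.1 -0.5  0.6] ang 119.5 rad 0.0713
```

View pics/c1.png

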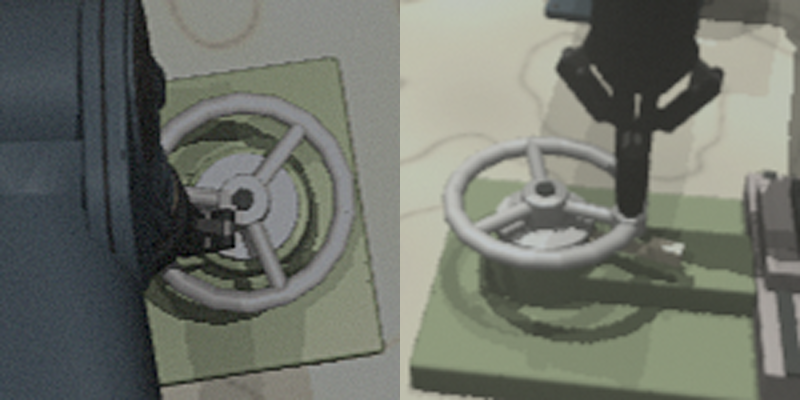

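```bash
cat > nx.py <<'E'
from st import *
# next rows in cm along tool axes: to the 70 mm circle, step deg per row, n rows
step,n=float(sys.argv[1]),int(sys.argv[2])
o,p,R,e,d=state();a=np.arctan2(d[1],d[0])
print("t %.2f"%o["clock"],"p",np.round(p,4),"rotfix",np.round(e,3),"F",np.round(o["wrist_force"],1),"ang %.1f rad %.4f"%(np.degrees(a),np.hypot(*d)),"up-err z cm %.2f"%((p[2]-.133)*100))
c=p[:2]
for k in range(1,n+1):
    b=a-np.radians(step)*k;q=C+.07*np.array([np.cos(b),np.sin(b)])
    v=R.inv().apply([*(q-c),0])*100;c=q;print(k,"%.0f"%np.degrees(b),np.round(v[:2],2))
E
python3 nx.py 8 10
```

```text
t 3.45 p [0.5511 0.093  0.1253] rotfix [ 0.001 -0.009 -0.005] F [-0.8  0.2 -1.1] ang 118.6 rad 0.0707 up-err z cm -0.77
1 111 [-0.92  0.35]
2 103 [-0.93  0.28]
3 95 [-0.96  0.15]
4 87 [-0.98  0.02]
5 79 [-0.97 -0.12]
6 71 [-0.94 -0.25]
7 63 [-0.9  -0.38]
8 55 [-0.84 -0.5 ]
9 47 [-0.76 -0.62]
10 39 [-0.66 -0.72]
```

```bash
python3 -m handwheel '[{"delta_pos":[-0.9,0.35,-0.4],"rotation":[0,-0.01,0],"jaw":0},{"delta_pos":[-0.9,0.3,-0.4],"rotation":[0,0,0],"jaw":0},{"delta_pos":[-0.95,0.15,0],"rotation":[0,0,0],"jaw":0},{"delta_pos":[-1,0,0],"rotation":[0,0,0],"jaw":0},{"delta_pos":[-0.95,-0.1,0],"rotation":[0,0,0],"jaw":0}]'
python3 nx.py 8 10
```

```text
clock: 3.95
tool_pos: [0.6007, 0.1016, 0.1406]
orientation: [179.9, 0.4, 179.7]
wrist_force: [-2.5, 0.8, -2.3]
opening: 0.0001
t 3.95 p [0.6007 0.1016 0.1406] rotfix [ 0.002  0.006 -0.005] F [-2.5  0.8 -2.3] ang 77.4 rad 0.0723 up-err z cm 0.76
1 69 [-0.89 -0.5 ]
2 61 [-0.89 -0.4 ]
3 53 [-0.83 -0.52]
4 45 [-0.74 -0.63]
5 37 [-0.65 -0.73]
6 29 [-0.54 -0.81]
7 21 [-0.42 -0.88]
8 13 [-0.3  -0.93]
9 5 [-0.16 -0.96]
10 -3 [-0.03 -0.98]
```

```bash
python3 -m handwheel '[{"delta_pos":[-0.9,-0.45,0.3],"rotation":[0,0,0],"jaw":0},{"delta_pos":[-0.9,-0.4,0.2],"rotation":[0,0,0],"jaw":0},{"delta_pos":[-0.8,-0.5,0],"rotation":[0,0,0],"jaw":0},{"delta_pos":[-0.75,-0.65,0],"rotation":[0,0,0],"jaw":0},{"delta_pos":[-0.65,-0.75,0],"rotation":[0,0,0],"jaw":0}]'
python3 nx.py 8 10
python3 - <<'E'
from h import *
s=r.snapshot("scene");print([(np.round(l["position"],0),l["confidence"],atz(s,l["position"],.144)) for l in r.landmark_of(s,"handle_mid")])
E
```

```text
clock: 4.45
tool_pos: [0.6453, 0.0748, 0.1391]
orientation: [179.7, 0.6, 179.8]
wrist_force: [-0.1, 1.7, 0.1]
opening: 0.0004
t 4.45 p [0.6453 0.0748 0.1391] rotfix [ 0.006  0.011 -0.003] F [-0.1  1.7  0.1] ang 36.0 rad 0.0745 up-err z cm 0.61
1 28 [-0.16 -1.09]
2 20 [-0.4  -0.89]
3 12 [-0.27 -0.94]
4 4 [-0.14 -0.97]
5 -4 [-0.   -0.98]
6 -12 [ 0.13 -0.97]
7 -20 [ 0.27 -0.94]
8 -28 [ 0.39 -0.89]
9 -36 [ 0.52 -0.83]
10 -44 [ 0.63 -0.75]
[(array([222., 273.]), 0.82, array([0.65739465, 0.04882142, 0.144     ])), (array([231., 328.]), 0.27, array([0.65619389, 0.15256099, 0.144     ])), (array([235., 373.]), 0.17, array([0.64519523, 0.23223887, 0.144     ]))]
```

```bash
python3 -m handwheel '[{"delta_pos":[-0.2,-1,0.3],"rotation":[0,0.01,0],"jaw":0},{"delta_pos":[-0.35,-0.9,0.2],"rotation":[0,0,0],"jaw":0},{"delta_pos":[-0.25,-0.95,0],"rotation":[0,0,0],"jaw":0},{"delta_pos":[-0.15,-0.95,0],"rotation":[0,0,0],"jaw":0},{"delta_pos":[0,-1,0],"rotation":[0,0,0],"jaw":0}]'
python3 nx.py 8 10
```

```text
clock: 5.05
tool_pos: [0.6575, 0.0242, 0.136]
orientation: [179.5, 0.4, 179.9]
wrist_force: [-0.7, 2.7, 0.9]
opening: 0.0001
t 5.05 p [0.6575 0.0242 0.136 ] rotfix [ 0.008  0.006 -0.002] F [-0.7  2.7  0.9] ang -5.3 rad 0.0728 up-err z cm 0.30
1 -13 [ 0.43 -0.94]
2 -21 [ 0.29 -0.93]
3 -29 [ 0.42 -0.88]
4 -37 [ 0.53 -0.82]
5 -45 [ 0.64 -0.73]
6 -53 [ 0.74 -0.64]
7 -61 [ 0.82 -0.53]
8 -69 [ 0.89 -0.41]
9 -77 [ 0.93 -0.28]
10 -85 [ 0.97 -0.15]
```

```bash
python3 -m handwheel '[{"delta_pos":[0.3,-0.95,0.1],"rotation":[0.008,0.006,0],"jaw":0},{"delta_pos":[0.3,-0.95,0],"rotation":[0,0,0],"jaw":0},{"delta_pos":[0.4,-0.9,0],"rotation":[0,0,0],"jaw":0},{"delta_pos":[0.55,-0.8,0],"rotation":[0,0,0],"jaw":0},{"delta_pos":[0.65,-0.75,0],"rotation":[0,0,0],"jaw":0}]'
python3 nx.py 8 10
```

```text
clock: 5.55
tool_pos: [0.6356, -0.0251, 0.1352]
orientation: [-179.8, 0.2, 179.8]
wrist_force: [1.5, 0.4, 0.9]
opening: -0.0003
t 5.55 p [ 0.6356 -0.0251  0.1352] rotfix [-0.003  0.004 -0.004] F [1.5 0.4 0.9] ang -48.0 rad 0.0755 up-err z cm 0.22
1 -56 [ 1.14 -0.2 ]
2 -64 [ 0.84 -0.49]
3 -72 [ 0.9  -0.37]
4 -80 [ 0.95 -0.24]
5 -88 [ 0.97 -0.11]
6 -96 [0.98 0.03]
7 -104 [0.96 0.16]
8 -112 [0.93 0.3 ]
9 -120 [0.88 0.42]
10 -128 [0.81 0.54]
```

```bash
python3 -m handwheel '[{"delta_pos":[1.1,-0.25,0.1],"rotation":[0,0,0],"jaw":0},{"delta_pos":[0.85,-0.45,0],"rotation":[0,0,0],"jaw":0},{"delta_pos":[0.9,-0.35,0],"rotation":[0,0,0],"jaw":0},{"delta_pos":[0.95,-0.2,0],"rotation":[0,0,0],"jaw":0},{"delta_pos":[1,-0.1,0],"rotation":[0,0,0],"jaw":0}]'
python3 nx.py 8 10
```

```text
clock: 6.05
tool_pos: [0.5854, -0.0442, 0.1349]
orientation: [-179.5, 0.5, 179.6]
wrist_force: [1.9, 0.1, 0.7]
opening: 0.0001
t 6.05 p [ 0.5854 -0.0442  0.1349] rotfix [-0.009  0.008 -0.007] F [1.9 0.1 0.7] ang -89.7 rad 0.0752 up-err z cm 0.19
1 -98 [0.98 0.57]
2 -106 [0.96 0.19]
3 -114 [0.92 0.32]
4 -122 [0.87 0.45]
5 -130 [0.8  0.56]
6 -138 [0.71 0.67]
7 -146 [0.61 0.76]
8 -154 [0.5  0.84]
9 -162 [0.38 0.9 ]
10 -170 [0.25 0.94]
```

```bash
python3 - <<'E'
from h import *
s=r.snapshot("scene");print([(np.round(l["position"],0),l["confidence"],atz(s,l["position"],.144)) for l in r.landmark_of(s,"handle_mid")])
E
```

```text
[(array([187., 248.]), 0.59, array([ 0.55770612, -0.03308465,  0.144     ]))]
```

```bash
python3 -m handwheel '[{"delta_pos":[1,0.5,0.1],"rotation":[-0.009,0.008,0],"jaw":0},{"delta_pos":[0.95,0.25,0],"rotation":[0,0,0],"jaw":0},{"delta_pos":[0.9,0.35,0],"rotation":[0,0,0],"jaw":0},{"delta_pos":[0.85,0.45,0],"rotation":[0,0,0],"jaw":0},{"delta_pos":[0.8,0.55,0],"rotation":[0,0,0],"jaw":0}]'
python3 nx.py 8 10
```

```text
clock: 6.65
tool_pos: [0.5383, -0.0237, 0.1342]
orientation: [-179.8, 0.1, 179.5]
wrist_force: [2.1, -1.5, 0.5]
opening: 0.0004
t 6.65 p [ 0.5383 -0.0237  0.1342] rotfix [-0.003  0.002 -0.009] F [ 2.1 -1.5  0.5] ang -130.5 rad 0.0719 up-err z cm 0.12
1 -138 [0.58 0.83]
2 -146 [0.6  0.77]
3 -154 [0.49 0.85]
4 -162 [0.37 0.91]
5 -170 [0.24 0.95]
6 -178 [0.1  0.97]
7 -186 [-0.03  0.98]
8 -194 [-0.17  0.96]
9 -202 [-0.3   0.93]
10 -210 [-0.43  0.88]
```

```bash
python3 -m handwheel '[{"delta_pos":[0.6,0.8,0],"rotation":[0,0,-0.009],"jaw":0},{"delta_pos":[0.6,0.75,0],"rotation":[0,0,0],"jaw":0},{"delta_pos":[0.5,0.85,0],"rotation":[0,0,0],"jaw":0},{"delta_pos":[0.35,0.9,0],"rotation":[0,0,0],"jaw":0},{"delta_pos":[0.25,0.95,0],"rotation":[0,0,0],"jaw":0}]'
python3 nx.py 8 10
```

```text
clock: 7.15
tool_pos: [0.5105, 0.0216, 0.134]
orientation: [-179.7, -0.1, -180.0]
wrist_force: [0.0, -1.0, 0.1]
opening: 0.0004
t 7.15 p [0.5105 0.0216 0.134 ] rotfix [-0.005 -0.002  0.001] F [ 0.  -1.   0.1] ang -172.8 rad 0.0751 up-err z cm 0.10
1 -181 [-0.45  1.04]
2 -189 [-0.08  0.97]
3 -197 [-0.22  0.95]
4 -205 [-0.35  0.91]
5 -213 [-0.47  0.86]
6 -221 [-0.59  0.78]
7 -229 [-0.69  0.69]
8 -237 [-0.78  0.59]
9 -245 [-0.85  0.48]
10 -253 [-0.91  0.35]
```

```bash
python3 -m handwheel '[{"delta_pos":[-0.3,1,0],"rotation":[0,0,0],"jaw":0},{"delta_pos":[-0.15,0.95,0],"rotation":[0,0,0],"jaw":0},{"delta_pos":[-0.2,0.95,0],"rotation":[0,0,0],"jaw":0},{"delta_pos":[-0.35,0.9,0],"rotation":[0,0,0],"jaw":0},{"delta_pos":[-0.45,0.85,0],"rotation":[0,0,0],"jaw":0}]'
python3 nx.py 6 6
python3 - <<'E'
from h import *
s=r.snapshot("scene");print([(np.round(l["position"],0),l["confidence"],atz(s,l["position"],.144)) for l in r.landmark_of(s,"handle_mid")])
E
```

```text
clock: 7.65
tool_pos: [0.5236, 0.0738, 0.1332]
orientation: [-179.8, -0.4, -179.9]
wrist_force: [-1.8, -1.4, 1.9]
opening: 0.0001
t 7.65 p [0.5236 0.0738 0.1332] rotfix [-0.004 -0.007  0.002] F [-1.8 -1.4  1.9] ang 145.1 rad 0.0749 up-err z cm 0.02
1 139 [-0.85  0.3 ]
2 133 [-0.51  0.53]
3 127 [-0.56  0.47]
4 121 [-0.61  0.41]
5 115 [-0.65  0.34]
6 109 [-0.68  0.27]
[(array([193., 305.]), 0.78, array([0.54544816, 0.08867309, 0.144     ]))]
```

```bash
python3 -m handwheel '[{"delta_pos":[-0.7,0.4,0],"rotation":[0,-0.007,0],"jaw":0},{"delta_pos":[-0.6,0.5,0],"rotation":[0,0,0],"jaw":0},{"delta_pos":[-0.55,0.45,0],"rotation":[0,0,0],"jaw":0},{"delta_pos":[-0.5,0.35,0],"rotation":[0,0,0],"jaw":0},{"delta_pos":[0,0,0],"rotation":[0,0,0],"jaw":0}]'
python3 nx.py 4 6
python3 - <<'E'
from h import *
s=r.snapshot("scene");print([(np.round(l["position"],1),l["confidence"],atz(s,l["position"],.144)) for l in r.landmark_of(s,"handle_mid")])
im=cv2.resize(s["frame"][140:290,220:420,::-1],(800,600),interpolation=cv2.INTER_CUBIC);cv2.imwrite("pics/c2.png",im)
E
```

```text
clock: 8.25
tool_pos: [0.5497, 0.093, 0.1323]
orientation: [-179.9, 0.0, -179.8]
wrist_force: [0.1, -0.6, 0.3]
opening: 0.0004
t 8.25 p [0.5497 0.093  0.1323] rotfix [-0.002  0.001  0.003] F [ 0.1 -0.6  0.3] ang 119.6 rad 0.0714 up-err z cm -0.07
1 116 [-0.5  0.1]
2 112 [-0.45  0.19]
3 108 [-0.46  0.16]
4 104 [-0.47  0.13]
5 100 [-0.48  0.1 ]
6 96 [-0.48  0.06]
[(array([203.2, 305.8]), 0.7, array([0.58217052, 0.09752034, 0.144     ]))]
```

View pics/c2.png

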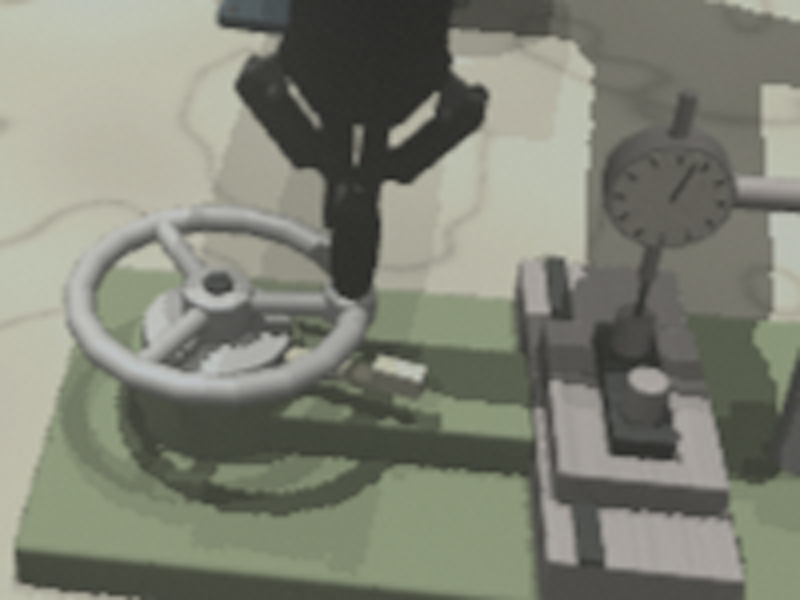

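The handle (crop pixel (350,240)) is about 10° short of the pointer (400,372). I'll nudge it in small steps and compare with the start picture.

```bash
cat > cmp.py <<'E'
from st import *
K=None
s=r.snapshot("scene");K=np.array(s["camera_matrix"])
def pr(q): return cv2.projectPoints(np.array([q]),np.array(s["rvec"],float),np.array(s["tvec"],float),K,None)[0].ravel()[::-1]
for q,z in(("handle_mid",.144),("handle",.116)):
    for l in r.landmark_of(s,q)[:1]:
        w=atz(s,l["position"],z);d=w[:2]-C
        print(q,np.round(l["position"],1),round(l["confidence"],2),np.round(w,4),"ang %.1f"%np.degrees(np.arctan2(d[1],d[0])))
    print({a:np.round(pr([*(C+.07*np.array([np.cos(np.radians(a)),np.sin(np.radians(a))])),z]),1).tolist() for a in(75,81,87,93,99)})
E
python3 -m handwheel '[{"delta_pos":[-0.4,0.1,0],"rotation":[0,0,0],"jaw":0},{"delta_pos":[-0.3,0.1,0],"rotation":[0,0,0],"jaw":0},{"delta_pos":[0,0,0],"rotation":[0,0,0],"jaw":0}]'
python3 nx.py 4 4; python3 cmp.py; python3 - <<'E'
from h import *
a=cv2.imread("pics/scene0.png");s=r.snapshot("scene");b=s["frame"][...,::-1]
f=lambda i:cv2.resize(np.ascontiguousarray(i[180:255,270:345]),(400,400),interpolation=cv2.INTER_CUBIC)
cv2.imwrite("pics/c3.png",np.hstack([f(a),f(b)]))
E
```

```text
clock: 8.65
tool_pos: [0.5557, 0.0947, 0.1321]
orientation: [-179.9, -0.1, -179.9]
wrist_force: [-0.7, -0.2, -0.4]
opening: -0.0001
t 8.65 p [0.5557 0.0947 0.1321] rotfix [-0.002 -0.002  0.002] F [-0.7 -0.2 -0.4] ang 114.7 rad 0.0701 up-err z cm -0.09
1 111 [-0.45  0.18]
2 107 [-0.46  0.16]
3 103 [-0.47  0.12]
4 99 [-0.48  0.09]
handle_mid [200.5 307.6] 0.86 [0.572  0.0994 0.144 ] ang 100.8
{75: [209.3, 304.4], 81: [207.3, 305.8], 87: [205.3, 306.9], 93: [203.2, 307.5], 99: [201.1, 307.8]}
handle [213.7 309.3] 0.51 [0.5786 0.1061 0.116 ] ang 94.8
{75: [220.2, 303.6], 81: [218.2, 304.9], 87: [216.2, 306.0], 93: [214.1, 306.6], 99: [211.9, 306.9]}
```

View pics/c3.png

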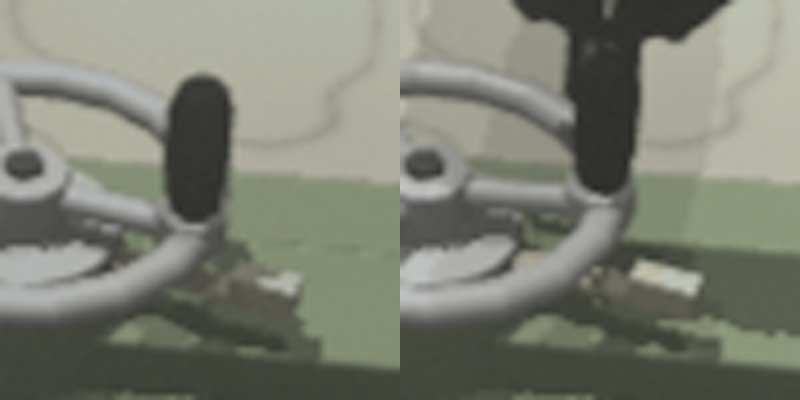

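Matching the two pictures: the handle foot is at crop row 222 at the start and 194 now, so the wheel is about 15° short (lag about 18°).

```bash
python3 -m handwheel '[{"delta_pos":[-0.5,0.15,0],"rotation":[0,0,0],"jaw":0},{"delta_pos":[-0.5,0.15,0],"rotation":[0,0,0],"jaw":0},{"delta_pos":[-0.4,0.1,0],"rotation":[0,0,0],"jaw":0},{"delta_pos":[0,0,0],"rotation":[0,0,0],"jaw":0}]'
python3 nx.py 4 2; python3 cmp.py; python3 - <<'E'
from h import *
a=cv2.imread("pics/scene0.png");s=r.snapshot("scene");b=s["frame"][...,::-1]
f=lambda i:cv2.resize(np.ascontiguousarray(i[180:255,270:345]),(400,400),interpolation=cv2.INTER_CUBIC)
cv2.imwrite("pics/c4.png",np.hstack([f(a),f(b)]))
E
```

```text
clock: 9.25
tool_pos: [0.5698, 0.0988, 0.1322]
orientation: [-179.9, -0.2, -179.9]
wrist_force: [-0.3, 1.0, -0.3]
opening: -0.0
t 9.25 p [0.5698 0.0988 0.1322] rotfix [-0.002 -0.003  0.002] F [-0.3  1.  -0.3] ang 102.7 rad 0.0695 up-err z cm -0.08
1 99 [-0.47  0.14]
2 95 [-0.49  0.06]
handle_mid [207.6 310.1] 0.53 [0.5945 0.1085 0.144 ] ang 83.0
{75: [209.3, 304.4], 81: [207.3, 305.8], 87: [205.3, 306.9], 93: [203.2, 307.5], 99: [201.1, 307.8]}
handle [208.1 308.3] 0.45 [0.5602 0.1007 0.116 ] ang 109.6
{75: [220.2, 303.6], 81: [218.2, 304.9], 87: [216.2, 306.0], 93: [214.1, 306.6], 99: [211.9, 306.9]}
```

View pics/c4.png

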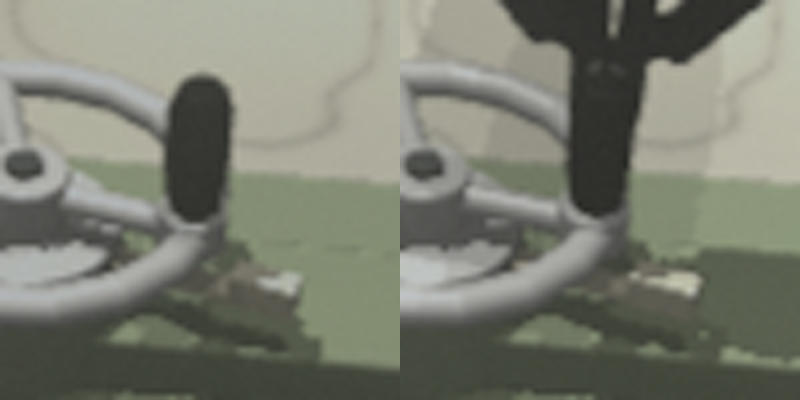

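Now the foot is at row 217 against 222, so about 3° short. One more 3 mm nudge, then I'll back off and rise.

```bash
python3 -m handwheel '[{"delta_pos":[-0.3,0.05,0],"rotation":[0,0,0],"jaw":0},{"delta_pos":[0,0,0],"rotation":[0,0,0],"jaw":0}]'
python3 -m handwheel '[{"delta_pos":[1,0,0],"rotation":[0,0,0],"jaw":0},{"delta_pos":[2,-0.3,0],"rotation":[0,0,0],"jaw":0},{"delta_pos":[2,-0.5,-2],"rotation":[0,0,0],"jaw":0},{"delta_pos":[2,-0.5,-4],"rotation":[0,0,0],"jaw":0},{"delta_pos":[2,-0.5,-4],"rotation":[0,0,0],"jaw":0}]'
python3 -m handwheel '[{"delta_pos":[3,0,-2],"rotation":[0,0,0],"jaw":0},{"delta_pos":[3,0,0],"rotation":[0,0,0],"jaw":0},{"delta_pos":[3,0,0],"rotation":[0,0,0],"jaw":0},{"delta_pos":[0,0,0],"rotation":[0,0,0],"jaw":0}]'
python3 cmp.py; python3 - <<'E'
from h import *
a=cv2.imread("pics/scene0.png");s=r.snapshot("scene");b=s["frame"][...,::-1]
f=lambda i:cv2.resize(np.ascontiguousarray(i[180:255,270:345]),(400,400),interpolation=cv2.INTER_CUBIC)
cv2.imwrite("pics/c5.png",np.hstack([f(a),f(b)]))
for n,i in(("start",a),("now",b)):
    m=i[185:225,290:325].max(2)<60;print(n,m.sum(),np.argwhere(m).mean(0)+[185,290])
for q in("ring_gauge","setting_plug","gauge_block"):
    for l in r.landmark_of(s,q)[:1]: print(q,np.round(atz(s,l["position"],0),3))
print(r.observe()["wrist_force"],r.observe()["tool_pos"])
E
```

```text
clock: 9.65
tool_pos: [0.5717, 0.0991, 0.1322]
orientation: [-179.9, -0.3, -179.9]
wrist_force: [0.2, 0.1, 0.0]
opening: 0.0001
clock: 10.15
tool_pos: [0.4745, 0.0808, 0.2264]
orientation: [-179.8, -1.1, -179.8]
wrist_force: [0.9, -0.1, 0.8]
opening: -0.0002
clock: 10.55
tool_pos: [0.3811, 0.0802, 0.257]
orientation: [-179.9, -0.2, -179.9]
wrist_force: [0.4, 0.1, 0.6]
opening: -0.0002
{75: [209.3, 304.4], 81: [207.3, 305.8], 87: [205.3, 306.9], 93: [203.2, 307.5], 99: [201.1, 307.8]}
handle [219.1 305.4] 0.65 [0.5985 0.1015 0.116 ] ang 79.2
{75: [220.2, 303.6], 81: [218.2, 304.9], 87: [216.2, 306.0], 93: [214.1, 306.6], 99: [211.9, 306.9]}
start 221 [208.47058824 306.70135747]
now 242 [207.57024793 306.76859504]
ring_gauge [ 0.515 -0.177  0.   ]
setting_plug [ 0.623 -0.175  0.   ]
gauge_block [ 0.725 -0.143  0.   ]
[-0.32943143 -0.11359164 -0.25251019] [0.38446406 0.0799466  0.25505347]
```

View pics/c5.png

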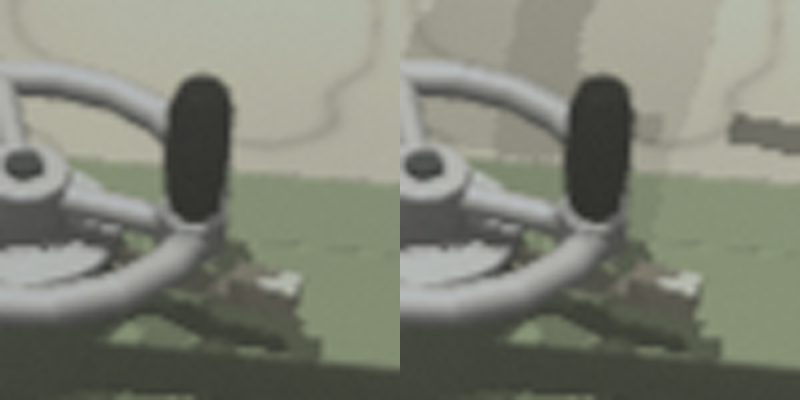

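The handle is back at its start position to within a pixel (about 2°), and the arm is clear.

```bash
python3 -c "
from cell import r
print(r.sign_off())"
```

```text
the job is handed in; nothing more can be done
None
```

I pushed the wheel one full turn clockwise by its handle with the shut fingers. Then I backed the arm off to about 0.38 m from the base, clear of everything, and handed the job in at about 11 s. No verdict is reported.

**Wheel position:** in the last picture the handle and foot match the start picture to within about 1 px. That is roughly 2° (about 0.04 rad), against a tolerance of 0.15 rad. I did not measure the wheel's speed, but it was untouched when I handed in.

**Forces:** the wrist readings I took while pushing stayed at about 3.5 N or less. I only read them at the end of each call, and the force on the handle itself was not read. After backing off, the reading was near zero.

**Disagreements in the last checks:**
- The network missed `handle_mid` in the last picture and gave the handle foot at 79°, where about 82° was expected. I relied on comparing the pictures instead.
- The gauges read within 10 mm of their start positions: setting plug 10 mm, ring gauge and gauge block 6–7 mm. I take this as detection noise, since the arm never went near them.

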